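# Probe the empty bore of the red brake caliper with the depth rod

### The job

Take the steel depth rod with the blue handle out of the black rack and lower it, upright, into the empty bore of the red brake caliper half (its other bore already has a piston in it) until its foot sits firmly on the bottom. Hold it on the bottom for two seconds, then let go and leave it standing upright there. Leave the brass driver with the orange handle in the rack.

Things in the scene. Friction and masses are not known exactly. Their poses are not given: they have to be found in the camera images.
- rod_handle (a point): Centre of the depth rod's handle, on its axis, 130 mm above its foot; z up along the rod. Rod: loose, about 0.2 kg, 160 mm long, upright: flat steel foot 32 mm across, 14 mm thick; 12 mm shaft; round blue handle 26 mm across, the top 60 mm. It starts in a 38 mm hole, 40 mm deep, of a fixed black rack (60 x 160 mm, 50 mm high), foot 10 mm above the table.
- rod_tip (a point): Centre of the underside of the depth rod's foot, 130 mm below rod_handle along the rod; z up along the rod.
- red_caliper_bore_bottom (a point): Floor centre of the red caliper half's empty bore, 20 mm above the table; z up. Bore: upright, round, 52 mm across, 45 mm deep, mouth 65 mm above the table. Caliper: fixed, 194 x 94 mm, long along x; its other bore, 80 mm to -x, holds a bright steel piston 9 mm proud. A grey caliper half of the same size with two empty bores is not the one.
- driver_handle (a point): A bystander that stays in the rack: handle centre of the brass seal driver, 125 mm above its foot (brass foot 32 mm across, 12 mm shaft, orange handle 26 mm across, 50 mm long, 150 mm overall). It stands upright in the rack's other hole, 80 mm from the depth rod; the line between the two runs along the rack.
Mind the look-alikes: they are no part of the job. Of the things that look like the part that bears rod_handle, the middle-sized one is meant.

How it is judged:
By the outcome, as a careful person would: the job done as asked, in the order asked, and still so for the second after the job is handed in, with the robot touching nothing.
It also fails if it takes over 48 s, if anything falls off the work surface, if the arm or the gripper's body presses on something with over 40 N, if the wrist force passes 120 N, or if a joint passes its speed limit or range.

### The arm

A 7-joint arm with a two-finger parallel gripper is mounted at the origin on the work surface. World frame = base frame: x ahead of the robot, y to its left, z up, the work surface at z = 0. Lengths are in m, angles in degrees, forces in N, time in s.
With the tool pointing down it reaches from about 0.4 to 0.875 m from the base axis. Payload 19.3 kg.
Tool frame: the origin (TCP) lies midway between the tips of the shut fingers; the grasp point (between the pads) lies 19 mm behind it; x points along the fingers, y is the direction in which the jaws open and shut, and the axes are right-handed (so a half turn about x gives the same grasp; the last joint's range is limited). The gripper opens to 85 mm and grips with 20 to 120 N. Pads are 22 mm wide; open, the fingers measure 114 mm over their backs; the gripper's body (76 mm by 85 mm) begins 54 mm behind the grasp point. The pads swing forward as they close: fully open they stand 13 mm farther back than shut.
Start: joints at [-75.184, 29.874, -2.08, 91.645, 1.215, 58.505, -6.463], TCP at [0.202, 0.592, 0.231] pointing down, gripper open.
Joint ranges: [-166.77, 166.77], [-17.47, 122.26], [-85.68, 81.53], [9.62, 139.38], [-72.42, 252.41], [9.2, 110.78], [-144.41, 144.41]. Speed limits (degrees/s): [108.29, 108.29, 136.94, 136.94, 172.46, 172.46, 172.46].

### API

Orientations are given as [roll, pitch, yaw] about the fixed x, y, z axes, in that order (R = Rz(yaw) Ry(pitch) Rx(roll)).
In Python, from station import * gives the robot as it stands.
- The arm moves only by the tool play_rows, never from a script. Its argument "deltas" is a list of rows, each a list of 7 numbers: the turn, a rotation vector about the tool's x, y, z in degrees, then the shift along the tool's x, y, z in m, then the gripper's target within -1 to 1 (shut at 1, half-way at 0, fully open at -1). A call has 1 to 8 rows; each row is the pose to reach, as a shift and turn from the pose commanded when the call began, along the tool's axes at that moment; what a row does not reach only later rows make up. A row lasts 1/12 s, in which the tool goes at most 41.7 mm and 7.16 degrees, less where a joint would pass 70% of its speed; a pose out of reach is approached as far as the arm can. A call with a gripper value outside its range is refused whole. The fingers move at their own pace and stop on an object; "newtons" is the grip in N (left out, the last holds). Time passes only in rows, so rows that repeat a pose let the fingers close. It gives the time, the measured TCP pose, the force and the opening at its end, in the units of the state.
- state(): the state, without advancing time (a new reading comes with each control period).
- grab_frame(name): name is "scene" or "top" or "wrist"; returns a dict with "color" (384x512x3 uint8, red, green, blue), "camera_matrix" (3x3 intrinsics, pixels), "camera_from_world" (4x4, takes a point from world to camera coordinates). Camera axes: x right, y up, looking along -z (the intrinsics and any distortion apply to the point x, -y, -z); pixel columns grow to the right and rows downward; lengths in m; the calibration is good to about 2 mm. The wrist camera is an equidistant fisheye: a pixel r from the principal point sees the ray r / f radians off the axis. A picture is of the moment at which its call begins. There is no depth.
- job_done(): hands the job in, once; it reports no verdict.
The state is a dict: "t": time; "q": joint angles; "qvel": joint speeds; "joint_efforts": joint torques, N m; "tcp_pos": TCP position; "orientation": TCP orientation; "wrist_force": force on the tool from outside, world axes, zero at the start; "torque": the same for the moment, N m; "finger_gap": opening from 0.0 (shut) to 1.0 (fully open).
Only numpy, scipy, OpenCV 4.12 (cv2) and the standard library are available. Lean on these libraries where they do the work, as an engineer would, in place of code of your own. Each camera call takes 0.05 s, during which the arm holds its last target. There are 200 camera calls.

## Working session

There is one attempt and no reset: what is moved stays moved. The work goes in short steps, Python scripts to look and compute and a tool call to move; the robot and the scene stay as the last step left them, time stands still between calls to the robot, and variables do not carry over. Pictures are saved under pics/ and viewed, about 8 in all and at most 12, crops included, and the job is handed in when it is done.

Besides the shell and the picture viewer there is one more tool, called after "Request:" as name(argument=value, ...), one argument or row to a line, values as JSON. play_rows: Moves the arm, as the interface text tells. Its arguments: {"type":"object","properties":{"deltas":{"type":"array","items":{"type":"array","items":{"type":"number"}}},"newtons":{"type":"number"}},"required":["deltas"]}

```bash
mkdir -p pics
cat > h.py <<'E'
from station import *
import numpy as np, cv2
def ray(f,u,v,fish=False):
    K=f["camera_matrix"];T=f["camera_from_world"]
    x=(u-K[0,2])/K[0,0];y=(v-K[1,2])/K[1,1]
    if fish:
        r=np.hypot(x,y);s=np.sin(r)/r if r>1e-9 else 1;d=np.array([x*s,-y*s,-np.cos(r)])
    else: d=np.array([x,-y,-1.])
    R=T[:3,:3];return -R.T@T[:3,3],R.T@d
def onz(f,u,v,z,fish=False):
    o,d=ray(f,u,v,fish);return o+d*(z-o[2])/d[2]
def proj(f,p):
    K=f["camera_matrix"];T=f["camera_from_world"];c=T[:3,:3]@p+T[:3,3]
    return K[0,2]+K[0,0]*c[0]/-c[2],K[1,2]+K[1,1]*-c[1]/-c[2]
def save(f,n): cv2.imwrite("pics/"+n,f["color"][:,:,::-1])
E
python3 - <<'E'
from h import *
import pickle
F={n:grab_frame(n) for n in("scene","top")}
pickle.dump(F,open("F.pkl","wb"))
im=np.hstack([cv2.resize(F[n]["color"],(512,384)) for n in F])[:,:,::-1]
for n in F: cv2.imwrite(f"pics/{n}0.png",cv2.resize(F[n]["color"],(768,576))[:,:,::-1]); print(ray(F[n],256,192))
s=state();print(s["t"],s["tcp_pos"],s["orientation"],s["wrist_force"],s["finger_gap"])
E
```

```text
(array([1.08600634, 0.13000863, 0.80776149]), array([-0.59444212, -0.12849861, -0.79382683]))
(array([0.44871039, 0.02388455, 1.22315373]), array([ 0.09053047, -0.03515853, -0.99528664]))
0.1 [0.20172927 0.59124966 0.23079106] [ -85.17809349   89.94264079 -104.0153901 ] [-0.54266313 -0.65517164  0.00953762] 1.000400391255993
```

View pics/scene0.png

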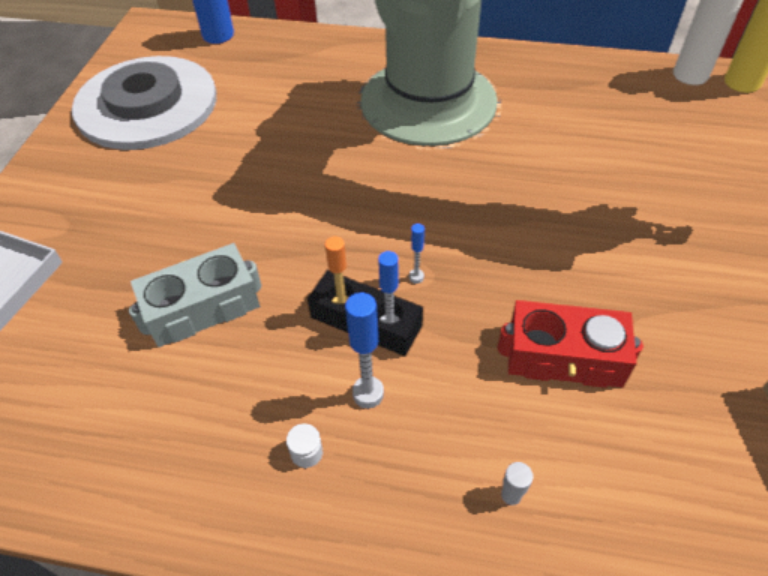

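View pics/top0.png

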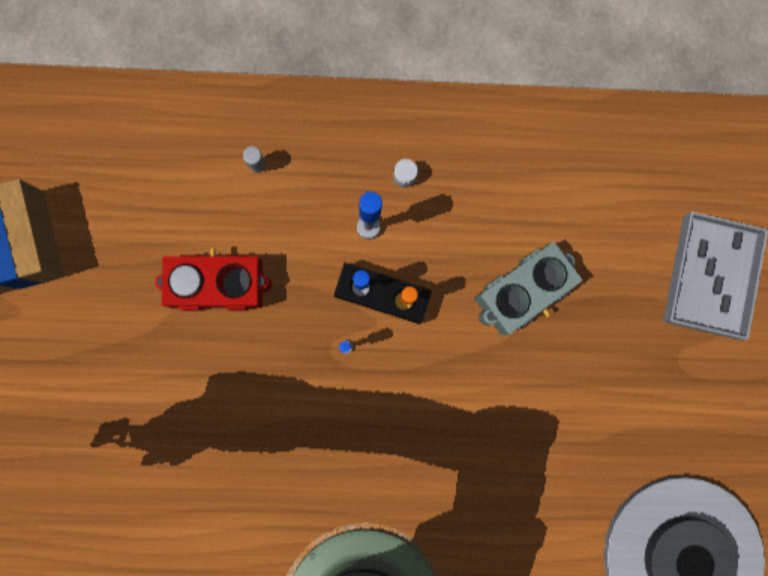

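The scene view (768 px wide) shows three blue-handled rods: a large one standing free at (363,325), one in the rack at (388,272), and a small one at (417,238). The middle-sized one in the rack fits. The red caliper's empty bore is at scene (545,328) and top (233,281). I'll measure these and confirm with a crop.

Run:
```python
from h import *
import pickle
F=pickle.load(open("F.pkl","rb"))
def blobs(f,lo,hi,amin=15):
    h=cv2.cvtColor(f["color"],cv2.COLOR_RGB2HSV);m=cv2.inRange(h,lo,hi)
    n,l,s,c=cv2.connectedComponentsWithStats(m)
    return [(c[i].round(1),s[i]) for i in range(1,n) if s[i][4]>amin]
for n in F:
    print(n,"blue",[(c*1.5,s[2:]) for c,s in blobs(F[n],(105,150,60),(130,255,255))])
    print(n,"orange",[(c*1.5,s[2:]) for c,s in blobs(F[n],(8,225,200),(16,255,255))])
# rod: triangulate handle
def tri(a,b):
    (o1,d1),(o2,d2)=a,b
    A=np.stack([d1,-d2],1);t=np.linalg.lstsq(A,o2-o1,rcond=None)[0]
    p,q=o1+d1*t[0],o2+d2*t[1];return (p+q)/2,np.linalg.norm(p-q)
def near(n,lo,hi,u,v): return min(blobs(F[n],lo,hi),key=lambda b:np.hypot(*(b[0]*1.5-(u,v))))[0]
B=((105,150,60),(130,255,255));O=((8,225,200),(16,255,255))
for C,a,b in((B,(388,272),(361,280)),(O,(335,255),(409,296)),(B,(363,325),(370,208)),(B,(417,238),(346,347))):
    p=near("scene",*C,*a);q=near("top",*C,*b);print(p,q,tri(ray(F["scene"],*p),ray(F["top"],*q)),onz(F["top"],*q,.165))
# red face
f=F["top"];h=cv2.cvtColor(f["color"],cv2.COLOR_RGB2HSV)
m=cv2.inRange(h,(0,150,120),(8,255,255))|cv2.inRange(h,(172,150,120),(180,255,255));m[:,200:]=0
cs,hi=cv2.findContours(m,cv2.RETR_CCOMP,cv2.CHAIN_APPROX_NONE)
for c,k in zip(cs,hi[0]):
    if cv2.contourArea(c)>100:
        e=cv2.fitEllipse(c);print("red","hole" if k[3]>=0 else "outer",e,cv2.minAreaRect(c),onz(f,*e[0],.065))
s=F["scene"]["color"][140:280,200:440];cv2.imwrite("pics/crop.png",cv2.resize(s,(720,420),interpolation=cv2.INTER_CUBIC)[:,:,::-1])
```

```text
scene blue [(array([213.75,  19.5 ]), array([ 26,  29, 571], dtype=int32)), (array([584.85,  20.85]), array([ 137,   34, 2962], dtype=int32)), (array([417.15, 236.4 ]), array([  8,  19, 125], dtype=int32)), (array([388.2, 271.2]), array([ 12,  27, 283], dtype=int32)), (array([361.95, 321.3 ]), array([ 23,  41, 752], dtype=int32))]
scene orange []
top blue [(array([369.75, 206.4 ]), array([ 15,  21, 248], dtype=int32)), (array([  4.95, 255.9 ]), array([ 11,  49, 291], dtype=int32)), (array([360.3, 278.7]), array([ 11,  13, 117], dtype=int32)), (array([344.25, 346.5 ]), array([ 8,  7, 42], dtype=int32))]
top orange [(array([409.5, 293.7]), array([10,  9, 59], dtype=int32))]
[258.8 180.8] [240.2 185.8] (array([0.56060622, 0.02341434, 0.14401734]), np.float64(0.0010412012967320737)) [0.55833897 0.02392577 0.165     ]Traceback (most recent call last):
  File "<stdin>", line 19, in <module>
  File "<stdin>", line 16, in near
ValueError: min() iterable argument is empty
```

Run:
```python
from h import *
import pickle
F=pickle.load(open("F.pkl","rb"))
f=F["top"]
print("driver",onz(f,409.5/1.5,293.7/1.5,.14),"big",onz(f,369.75/1.5,206.4/1.5,.18),"small",onz(f,344.25/1.5,346.5/1.5,.09))
h=cv2.cvtColor(f["color"],cv2.COLOR_RGB2HSV)
m=cv2.inRange(h,(0,150,120),(6,255,255))|cv2.inRange(h,(172,150,120),(180,255,255));m[:,200:]=0;m[:,:90]=0
cs,hi=cv2.findContours(m,cv2.RETR_CCOMP,cv2.CHAIN_APPROX_NONE)
for c,k in zip(cs,hi[0]):
    if cv2.contourArea(c)>100:
        e=cv2.fitEllipse(c);print("red","hole" if k[3]>=0 else "outer",e,cv2.minAreaRect(c),onz(f,*e[0],.065))
s=F["scene"]["color"][140:280,200:440];cv2.imwrite("pics/crop.png",cv2.resize(s,(720,420),interpolation=cv2.INTER_CUBIC)[:,:,::-1])
from scipy.spatial.transform import Rotation as R
print(R.from_euler('xyz',state()["orientation"],degrees=True).as_matrix().round(3), grab_frame("wrist")["camera_matrix"])
```

```text
driver [ 0.53939767 -0.05541918  0.14      ] big [0.67012161 0.01283741 0.18      ] small [0.45243468 0.04690361 0.09      ]
red outer ((138.8665313720703, 187.3898468017578), (38.047542572021484, 76.88926696777344), 89.80999755859375) ((137.0, 188.0), (36.0, 68.0), 90.0) [0.55624448 0.28113968 0.065     ]
red hole ((155.2266082763672, 186.74671936035156), (24.443326950073242, 25.16143035888672), 61.01713562011719) ((155.25, 186.75), (24.041629791259766, 24.748737335205078), 45.0) [0.55922935 0.23994025 0.065     ]
red hole ((123.50306701660156, 186.82217407226562), (24.381742477416992, 25.39497184753418), 64.26490020751953) ((123.50001525878906, 187.00001525878906), (24.748737335205078, 24.748737335205078), 45.0) [0.5564347  0.31988654 0.065     ]
[[-0.     0.323  0.946]
 [-0.001  0.946 -0.323]
 [-1.    -0.001  0.   ]] [[297.31863964   0.         257.40192018]
 [  0.         297.31863964 195.05496166]
 [  0.           0.           1.        ]]
```

View pics/crop.png

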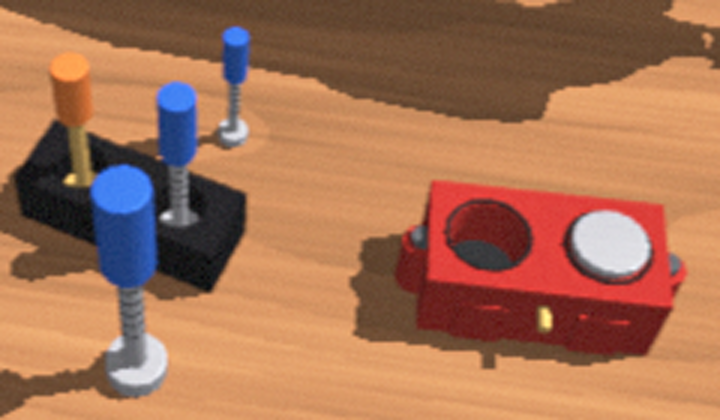

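The crop confirms it: the rod in the rack next to the orange driver, at crop (177,125), is the middle-sized blue one. The empty bore is at crop (488,235), beside the piston at (610,243). Estimates: rod handle (0.560, 0.0235, 0.144), bore (0.559, 0.240). The piston lies 80 mm from the bore and the driver 82 mm from the rod, both as described. Now moving above the rod, with the jaws across the rack.

Request:
play_rows(
  deltas=[
    [5,0,0,-0.003,-0.021,0.026,-1],
    [10,0,0,-0.006,-0.042,0.052,-1],
    [15,0,0,-0.009,-0.063,0.078,-1],
    [20,0,0,-0.012,-0.084,0.104,-1],
    [25,0,0,-0.015,-0.105,0.13,-1],
    [30,0,0,-0.018,-0.126,0.156,-1],
    [35,0,0,-0.02,-0.148,0.182,-1],
    [40,0,0,-0.02,-0.169,0.209,-1],
  ],
)

```text
t: 0.82
tcp_pos: [0.3456, 0.3626, 0.2517]
orientation: [137.4, 90.0, 78.4]
wrist_force: [2.0, 0.6, 0.1]
finger_gap: 0.999
```

```bash
cat >> h.py <<'E'
from scipy.spatial.transform import Rotation as R
def go(p,ya):  # shift/turn in tool axes to world p, tool y at angle ya (deg), pointing down
    s=state();r=R.from_euler('xyz',s["orientation"],degrees=True)
    c,n=np.cos(np.radians(ya)),np.sin(np.radians(ya));y=np.array([c,n,0]);x=np.array([0,0,-1.])
    g=R.from_matrix(np.stack([x,y,np.cross(x,y)],1))
    print("t",s["t"],"tcp",np.round(s["tcp_pos"],4),"F",np.round(s["wrist_force"],1),"gap",round(s["finger_gap"],3))
    print("turn",(r.inv()*g).as_rotvec(degrees=True).round(2),"shift",r.inv().apply(np.array(p)-s["tcp_pos"]).round(4))
E
python3 -c "
from h import *
go([.56,.0235,.25],-15)"
```

```text
t 0.8167 tcp [0.3456 0.3626 0.2517] F [2.  0.6 0.1] gap 0.999
turn [ 4.592e+01 -3.000e-02 -1.000e-02] shift [0.0015 0.0097 0.4011]
```

Request:
play_rows(
  deltas=[
    [5,0,0,0,0.001,0.033,-1],
    [10,0,0,0,0.002,0.066,-1],
    [15,0,0,0,0.003,0.1,-1],
    [20,0,0,0,0.004,0.134,-1],
    [25,0,0,0,0.005,0.168,-1],
    [30,0,0,0,0.006,0.202,-1],
    [34,0,0,0,0.007,0.235,-1],
    [38,0,0,0,0.008,0.266,-1],
  ],
)

```text
t: 1.48
tcp_pos: [0.4902, 0.1388, 0.2514]
orientation: [64.4, 90.0, -32.7]
wrist_force: [0.9, -0.1, 0.3]
finger_gap: 1.004
```

```bash
python3 -c "
from h import *
go([.56,.0235,.25],-15)"
```

```text
t 1.4833 tcp [0.4902 0.1388 0.2514] F [ 0.9 -0.1  0.3] gap 1.004
turn [ 7.94  0.   -0.01] shift [0.0014 0.0834 0.1059]
```

Request:
play_rows(
  deltas=[
    [2,0,0,0,0.02,0.026,-1],
    [4,0,0,0,0.04,0.052,-1],
    [6,0,0,0,0.06,0.077,-1],
    [8,0,0,0,0.076,0.097,-1],
    [8,0,0,0.001,0.083,0.106,-1],
    [8,0,0,0.001,0.083,0.106,-1],
  ],
)

```text
t: 1.98
tcp_pos: [0.56, 0.0229, 0.2499]
orientation: [8.2, 89.9, -96.8]
wrist_force: [-0.1, 0.0, -0.8]
finger_gap: 0.998
```

Run:
```python
from h import *
go([.56,.0235,.25],-15)
f=grab_frame("wrist");im=f["color"]
h=cv2.cvtColor(im,cv2.COLOR_RGB2HSV);m=cv2.inRange(h,(105,150,60),(130,255,255))
n,l,s,c=cv2.connectedComponentsWithStats(m)
for i in range(1,n):
    if s[i][4]>40: print(s[i],c[i].round(1),onz(f,*c[i],.17,True).round(4))
print(ray(f,256,192,True))
save(f,"w1.png")
```

```text
t 1.9833 tcp [0.56   0.0229 0.2499] F [-0.1  0.  -0.8] gap 0.998
turn [-0.01  0.07 -0.01] shift [-0.0001 -0.0001 -0.0006]
[ 357  156   74   68 3098] [394.  188.7] [0.6759 0.0066 0.17  ]
[142 172  26  26 428] [154.6 184.7] [0.4841 0.0613 0.17  ]
[ 240  172   32   46 1164] [255.3 195.2] [0.5611 0.0313 0.17  ]
(array([0.58258223, 0.10468966, 0.39272914]), array([-0.08626703, -0.30234573, -0.94928661]))
```

View pics/w1.png

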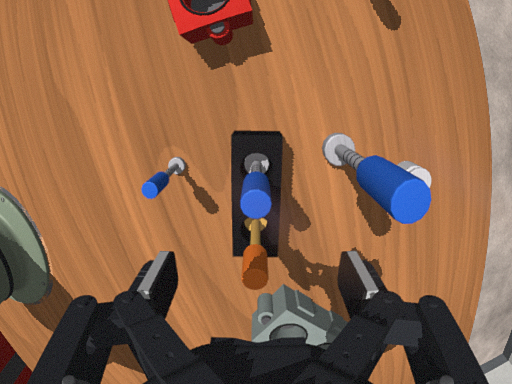

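The wrist view shows the rod's handle at (256,195) in the rack, the driver below it at (256,265), the small rod at (155,185) and the big one at (394,189). The jaws straddle the rack line with both sides clear.

Run:
```python
from h import *
f=grab_frame("wrist")
print("top disc",onz(f,256,204,.17,True),"mid",onz(f,255.3,195.2,.145,True), "foot", onz(f,257,160,.024,True))
im=f["color"][140:260,200:320];cv2.imwrite("pics/w1c.png",cv2.resize(im,(600,600),interpolation=cv2.INTER_CUBIC)[:,:,::-1])
```

```text
top disc [0.55899801 0.02588194 0.17      ] mid [0.55797767 0.02499711 0.145     ] foot [0.56058996 0.03015394 0.024     ]
```

View pics/w1c.png

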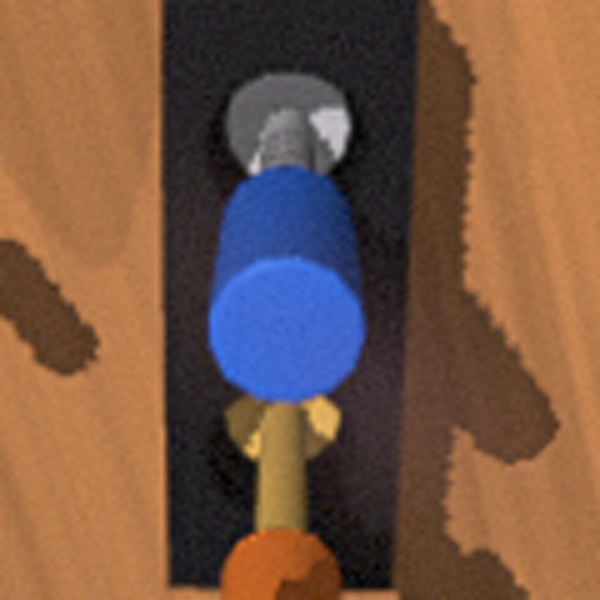

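The crop shows the top disc at (287,328), i.e. px (257.4,205.6), which puts the handle at about (0.560, 0.0245). That agrees with the earlier estimate, so I descend.

Request:
play_rows(
  deltas=[
    [0,0,0,0.025,-0.001,-0.0015,-1],
    [0,0,0,0.05,-0.001,-0.0015,-1],
    [0,0,0,0.075,-0.001,-0.0015,-1],
    [0,0,0,0.1,-0.001,-0.0015,-1],
    [0,0,0,0.118,-0.001,-0.0015,-1],
    [0,0,0,0.127,-0.001,-0.0015,-1],
    [0,0,0,0.129,-0.001,-0.0015,-1],
    [0,0,0,0.129,-0.001,-0.0015,-1],
  ],
)

```text
t: 2.75
tcp_pos: [0.5586, 0.0279, 0.1215]
orientation: [-103.1, 90.0, 152.1]
wrist_force: [0.5, 0.5, -0.1]
finger_gap: 0.995
```

Request:
play_rows(
  deltas=[
    [0,0,0,0,0,0,0],
    [0,0,0,0,0,0,0.2],
    [0,0,0,0,0,0,0.3],
    [0,0,0,0,0,0,0.4],
    [0,0,0,0,0,0,1],
    [0,0,0,0,0,0,1],
    [0,0,0,0,0,0,1],
    [0,0,0,0,0,0,1],
  ],
  newtons=60,
)

```text
t: 3.42
tcp_pos: [0.5591, 0.0272, 0.1218]
orientation: [117.7, 89.9, 12.8]
wrist_force: [-0.2, -0.0, 6.4]
finger_gap: 0.288
```

Request:
play_rows(
  deltas=[
    [0,0,0,0,0,0,1],
    [0,0,0,0,0,0,1],
    [0,0,0,0,0,0,1],
    [0,0,0,0,0,0,1],
  ],
  newtons=60,
)

```text
t: 3.75
tcp_pos: [0.5591, 0.0271, 0.1218]
orientation: [117.7, 89.9, 12.8]
wrist_force: [-0.4, -0.4, 7.0]
finger_gap: 0.286
```

Request:
play_rows(
  deltas=[
    [0,0,0,-0.005,0,0,1],
    [0,0,0,-0.015,0,0,1],
    [0,0,0,-0.03,0,0,1],
    [0,0,0,-0.048,0,0,1],
    [0,0,0,-0.066,0,0,1],
    [0,0,0,-0.084,0,0,1],
    [0,0,0,-0.096,0,0,1],
    [0,0,0,-0.1,0,0,1],
  ],
)

```text
t: 4.42
tcp_pos: [0.5594, 0.0271, 0.2238]
orientation: [117.1, 89.8, 12.2]
wrist_force: [0.0, -0.1, -1.5]
finger_gap: 0.289
```

Run:
```python
from h import *
go([.5595,.24,.222],-15)
f=grab_frame("scene");s=f["color"][100:280,180:440];cv2.imwrite("pics/s2.png",cv2.resize(s,(780,540),interpolation=cv2.INTER_CUBIC)[:,:,::-1])
```

```text
t 4.4167 tcp [0.5594 0.0271 0.2238] F [ 0.  -0.1 -1.5] gap 0.289
turn [ 0.15 -0.07 -0.14] shift [ 0.002  -0.0545 -0.2059]
```

View pics/s2.png

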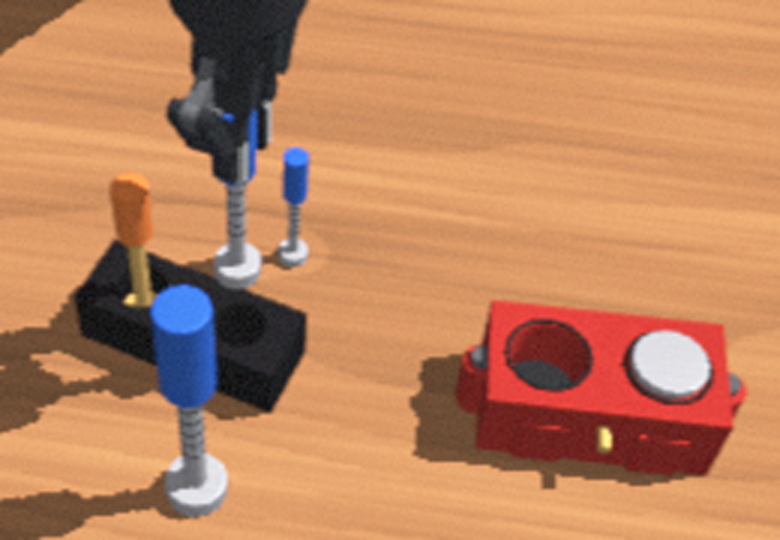

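The rod is held upright with its foot at crop (237,262), clear of the rack. The driver is still in its hole at (130,245). Next I move over the bore.

Request:
play_rows(
  deltas=[
    [0,0,0,0,-0.002,-0.008,1],
    [0,0,0,0,-0.006,-0.024,1],
    [0,0,0,0,-0.012,-0.046,1],
    [0,0,0,0,-0.019,-0.071,1],
    [0,0,0,0,-0.026,-0.097,1],
    [0,0,0,0,-0.033,-0.123,1],
    [0,0,0,0,-0.039,-0.148,1],
    [0,0,0,0,-0.045,-0.17,1],
  ],
)

```text
t: 5.13
tcp_pos: [0.5579, 0.2055, 0.2202]
orientation: [-60.7, 89.9, -165.5]
wrist_force: [-0.0, -0.0, -1.3]
finger_gap: 0.29
```

Request:
play_rows(
  deltas=[
    [0,0,0,0,-0.005,-0.018,1],
    [0,0,0,0,-0.008,-0.03,1],
    [0,0,0,0,-0.01,-0.036,1],
    [0,0,0,0,-0.01,-0.038,1],
    [0,0,0,0,-0.01,-0.038,1],
  ],
)

```text
t: 5.55
tcp_pos: [0.5588, 0.2418, 0.221]
orientation: [-13.2, 90.0, -118.1]
wrist_force: [-0.7, -1.4, -1.5]
finger_gap: 0.288
```

Run:
```python
from h import *
go([.5595,.2425,.132],-15)
f=grab_frame("scene");u,v=362,225;s=f["color"][60:280,250:450];cv2.imwrite("pics/s3.png",cv2.resize(s,None,fx=2.7,fy=2.7,interpolation=cv2.INTER_CUBIC)[:,:,::-1])
for z in(.112,.112+.014): print("expected foot px, crop:",(np.array(proj(f,np.array([.559,.24,z])))-(250,60))*2.7)
f=grab_frame("wrist");cv2.imwrite("pics/w3.png",f["color"][:,:,::-1])
```

```text
t 5.55 tcp [0.5588 0.2418 0.221 ] F [-0.7 -1.4 -1.5] gap 0.288
turn [0.14 0.04 0.01] shift [ 0.089   0.0005 -0.0009]
expected foot px, crop: [317.21283655 390.53004663]
expected foot px, crop: [320.78323874 379.17907433]
```

View pics/s3.png

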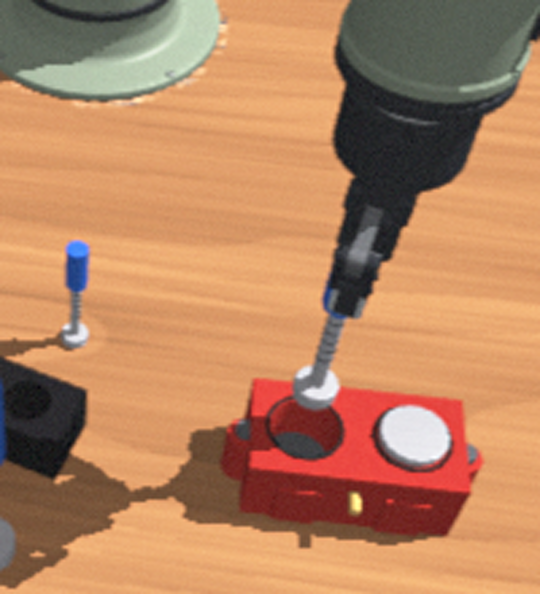

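The foot appears at crop (316,388), against an expected (317,390) for a rod centred over the bore. I lower it.

Request:
play_rows(
  deltas=[
    [0,0,0,0.006,0,0,1],
    [0,0,0,0.018,0,0,1],
    [0,0,0,0.03,0,0,1],
    [0,0,0,0.042,0,0,1],
    [0,0,0,0.054,0,0,1],
    [0,0,0,0.066,0,0,1],
    [0,0,0,0.076,0,0,1],
    [0,0,0,0.081,0,0,1],
  ],
)

```text
t: 6.32
tcp_pos: [0.5583, 0.242, 0.1384]
orientation: [-42.0, 89.9, -146.9]
wrist_force: [-1.1, -0.1, -2.0]
finger_gap: 0.289
```

Request:
play_rows(
  deltas=[
    [0,0,0,0.001,0,0,1],
    [0,0,0,0.002,0,0,1],
    [0,0,0,0.003,0,0,1],
    [0,0,0,0.004,0,0,1],
    [0,0,0,0.005,0,0,1],
    [0,0,0,0.006,0,0,1],
  ],
)

```text
t: 6.82
tcp_pos: [0.559, 0.2424, 0.1345]
orientation: [140.5, 90.0, 35.7]
wrist_force: [-0.1, -0.6, -1.1]
finger_gap: 0.286
```

Request:
play_rows(
  deltas=[
    [0,0,0,0.001,0,0,1],
    [0,0,0,0.0015,0,0,1],
    [0,0,0,0.002,0,0,1],
    [0,0,0,0.0025,0,0,1],
  ],
)

```text
t: 7.15
tcp_pos: [0.5589, 0.2423, 0.1318]
orientation: [111.3, 90.0, 6.5]
wrist_force: [-0.6, 0.2, 9.5]
finger_gap: 0.291
```

Contact comes at TCP z 0.1318, exactly the height predicted for seating, with about 11 N net. I press slightly and hold for more than 2 s.

Request:
play_rows(
  deltas=[
    [0,0,0,0.0004,0,0,1],
    [0,0,0,0.0004,0,0,1],
    [0,0,0,0.0004,0,0,1],
    [0,0,0,0.0004,0,0,1],
    [0,0,0,0.0004,0,0,1],
    [0,0,0,0.0004,0,0,1],
    [0,0,0,0.0004,0,0,1],
    [0,0,0,0.0004,0,0,1],
  ],
)

```text
t: 7.82
tcp_pos: [0.559, 0.2423, 0.1319]
orientation: [143.9, 90.0, 39.0]
wrist_force: [-1.1, -0.7, 6.0]
finger_gap: 0.291
```

Request:
play_rows(
  deltas=[
    [0,0,0,0,0,0,1],
    [0,0,0,0,0,0,1],
    [0,0,0,0,0,0,1],
    [0,0,0,0,0,0,1],
    [0,0,0,0,0,0,1],
    [0,0,0,0,0,0,1],
    [0,0,0,0,0,0,1],
    [0,0,0,0,0,0,1],
  ],
)

```text
t: 8.48
tcp_pos: [0.559, 0.2424, 0.1319]
orientation: [145.9, 90.0, 41.0]
wrist_force: [-0.6, -1.3, 5.6]
finger_gap: 0.292
```

Request:
play_rows(
  deltas=[
    [0,0,0,0,0,0,1],
    [0,0,0,0,0,0,1],
    [0,0,0,0,0,0,1],
    [0,0,0,0,0,0,1],
    [0,0,0,0,0,0,1],
    [0,0,0,0,0,0,1],
    [0,0,0,0,0,0,1],
    [0,0,0,0,0,0,1],
  ],
)

```text
t: 9.15
tcp_pos: [0.559, 0.2424, 0.1319]
orientation: [145.5, 90.0, 40.6]
wrist_force: [-1.4, 0.4, 5.4]
finger_gap: 0.288
```

Request:
play_rows(
  deltas=[
    [0,0,0,0,0,0,1],
    [0,0,0,0,0,0,1],
    [0,0,0,0,0,0,1],
    [0,0,0,0,0,0,1],
    [0,0,0,0,0,0,1],
    [0,0,0,0,0,0,1],
    [0,0,0,0,0,0,1],
    [0,0,0,0,0,0,1],
  ],
)

```text
t: 9.82
tcp_pos: [0.559, 0.2424, 0.1319]
orientation: [148.4, 90.0, 43.6]
wrist_force: [-2.4, 0.2, 6.5]
finger_gap: 0.289
```

Run:
```python
from h import *
go([.559,.2423,.1318],-15)
f=grab_frame("scene");s=f["color"][60:280,250:450];cv2.imwrite("pics/s4.png",cv2.resize(s,None,fx=2.7,fy=2.7,interpolation=cv2.INTER_CUBIC)[:,:,::-1])
```

```text
t 9.8167 tcp [0.559  0.2424 0.1319] F [-2.4  0.2  6.5] gap 0.289
turn [ 0.16 -0.03 -0.02] shift [ 0.0001 -0.      0.0001]
```

View pics/s4.png

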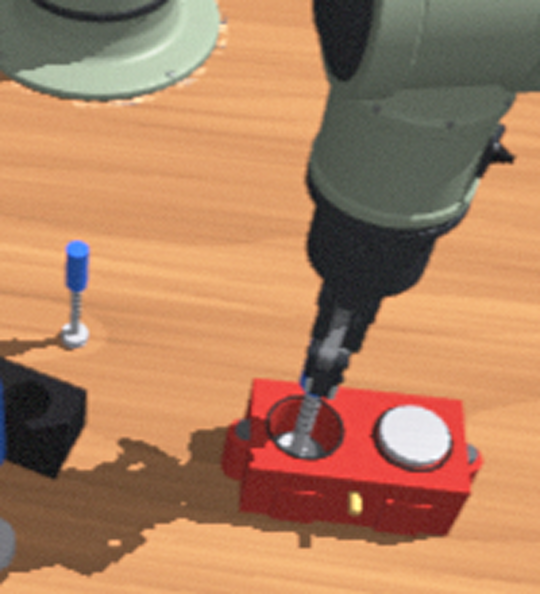

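The foot is in the bore, on the floor at crop (300,445). The contact force has settled at only about 7 N net, so I'll press a bit more firmly and hold for a full two seconds again.

Request:
play_rows(
  deltas=[
    [0,0,0,0.0005,0,0,1],
    [0,0,0,0.001,0,0,1],
    [0,0,0,0.0015,0,0,1],
    [0,0,0,0.0015,0,0,1],
    [0,0,0,0.0015,0,0,1],
  ],
)

```text
t: 10.28
tcp_pos: [0.5596, 0.2426, 0.1318]
orientation: [148.5, 89.9, 43.6]
wrist_force: [-6.9, -1.4, 28.1]
finger_gap: 0.289
```

Request:
play_rows(
  deltas=[
    [0,0,0,0,0,0,1],
    [0,0,0,0,0,0,1],
    [0,0,0,0,0,0,1],
    [0,0,0,0,0,0,1],
    [0,0,0,0,0,0,1],
    [0,0,0,0,0,0,1],
    [0,0,0,0,0,0,1],
    [0,0,0,0,0,0,1],
  ],
)

```text
t: 10.95
tcp_pos: [0.5595, 0.2426, 0.1318]
orientation: [148.7, 89.9, 43.9]
wrist_force: [-6.7, -2.2, 27.9]
finger_gap: 0.29
```

Request:
play_rows(
  deltas=[
    [0,0,0,0,0,0,1],
    [0,0,0,0,0,0,1],
    [0,0,0,0,0,0,1],
    [0,0,0,0,0,0,1],
    [0,0,0,0,0,0,1],
    [0,0,0,0,0,0,1],
    [0,0,0,0,0,0,1],
    [0,0,0,0,0,0,1],
  ],
)

```text
t: 11.62
tcp_pos: [0.5596, 0.2426, 0.1318]
orientation: [148.4, 89.9, 43.5]
wrist_force: [-5.8, -1.3, 27.6]
finger_gap: 0.288
```

Request:
play_rows(
  deltas=[
    [0,0,0,0,0,0,1],
    [0,0,0,0,0,0,1],
    [0,0,0,0,0,0,1],
    [0,0,0,0,0,0,1],
    [0,0,0,0,0,0,1],
    [0,0,0,0,0,0,1],
    [0,0,0,0,0,0,1],
    [0,0,0,0,0,0,1],
  ],
)

```text
t: 12.28
tcp_pos: [0.5596, 0.2426, 0.1318]
orientation: [148.7, 89.9, 43.8]
wrist_force: [-5.9, -1.2, 27.6]
finger_gap: 0.289
```

Request:
play_rows(
  deltas=[
    [0,0,0,-0.0005,0,0,1],
    [0,0,0,-0.001,0,0,1],
    [0,0,0,-0.0015,0,0,1],
    [0,0,0,-0.0015,0,0,1],
    [0,0,0,-0.0015,0,0,1],
    [0,0,0,-0.0015,0,0,1],
  ],
  newtons=20,
)

```text
t: 12.78
tcp_pos: [0.5591, 0.2424, 0.1319]
orientation: [145.6, 90.0, 40.7]
wrist_force: [-2.6, -0.7, 8.8]
finger_gap: 0.288
```

Held for just over 2 s at about 28 N, then relaxed. Now I release gently.

Request:
play_rows(
  deltas=[
    [0,0,0,0,0,0,0.4],
    [0,0,0,0,0,0,0.35],
    [0,0,0,0,0,0,0.3],
    [0,0,0,0,0,0,0.2],
    [0,0,0,0,0,0,0.1],
    [0,0,0,0,0,0,-0.1],
    [0,0,0,0,0,0,-0.4],
    [0,0,0,0,0,0,-0.7],
  ],
)

```text
t: 13.45
tcp_pos: [0.5588, 0.2423, 0.1314]
orientation: [-14.4, 90.0, -119.2]
wrist_force: [-0.5, -0.5, -0.1]
finger_gap: 0.817
```

Request:
play_rows(
  deltas=[
    [0,0,0,0,0,0,-0.8],
    [0,0,0,0,0,0,-0.8],
    [0,0,0,0,0,0,-0.8],
  ],
)

```text
t: 13.7
tcp_pos: [0.5589, 0.2423, 0.1314]
orientation: [9.6, 90.0, -95.2]
wrist_force: [0.1, 0.8, 0.6]
finger_gap: 0.901
```

Run:
```python
from h import *
go([.559,.242,.26],-15)
f=grab_frame("wrist");save(f,"w5.png")
```

```text
t 13.7 tcp [0.5589 0.2423 0.1314] F [0.1 0.8 0.6] gap 0.901
turn [ 0.16  0.   -0.  ] shift [-0.1286  0.0002  0.0003]
```

View pics/w5.png

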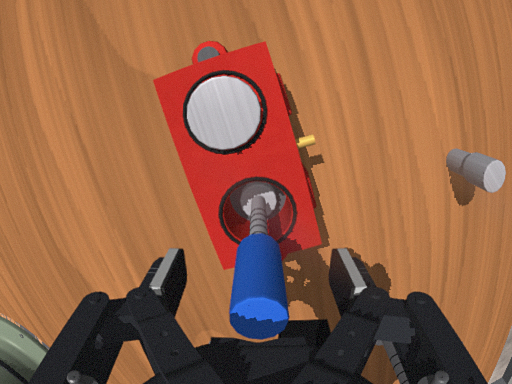

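The rod stands free in the bore, handle at (259,285), with both fingers clear at (170,275) and (350,270). Raising straight up.

Request:
play_rows(
  deltas=[
    [0,0,0,-0.006,0,0,-0.8],
    [0,0,0,-0.018,0,0,-0.8],
    [0,0,0,-0.036,0,0,-0.8],
    [0,0,0,-0.056,0,0,-0.8],
    [0,0,0,-0.078,0,0,-0.8],
    [0,0,0,-0.1,0,0,-0.8],
    [0,0,0,-0.118,0,0,-0.8],
    [0,0,0,-0.13,0,0,-0.8],
  ],
)

```text
t: 14.42
tcp_pos: [0.5594, 0.2423, 0.2645]
orientation: [134.7, 89.8, 29.8]
wrist_force: [0.3, -0.5, -0.9]
finger_gap: 0.897
```

Request:
play_rows(
  deltas=[
    [0,0,0,0,0,0,-0.8],
    [0,0,0,0,0,0,-0.8],
    [0,0,0,0,0,0,-0.8],
    [0,0,0,0,0,0,-0.8],
  ],
)

```text
t: 14.75
tcp_pos: [0.5584, 0.2422, 0.2605]
orientation: [-43.2, 89.9, -148.0]
wrist_force: [-0.3, 0.3, 0.5]
finger_gap: 0.902
```

Run:
```python
from h import *
go([.559,.242,.26],-15)
f=grab_frame("scene");save(f,"s6.png")
h=cv2.cvtColor(f["color"],cv2.COLOR_RGB2HSV);m=cv2.inRange(h,(105,150,60),(130,255,255))
n,l,s,c=cv2.connectedComponentsWithStats(m)
print([(c[i].round(1),s[i][4]) for i in range(1,n) if s[i][4]>40])
print("expected handle",proj(f,np.array([.559,.24,.15])),"foot top",proj(f,np.array([.559,.24,.034])))
s=f["color"][100:280,180:440];cv2.imwrite("pics/s6.png",cv2.resize(s,(780,540),interpolation=cv2.INTER_CUBIC)[:,:,::-1])
```

```text
t 14.75 tcp [0.5584 0.2422 0.2605] F [-0.3  0.3  0.5] gap 0.902
turn [0.16 0.06 0.06] shift [0.0005 0.0006 0.    ]
[(array([142.5,  13. ]), np.int32(570)), (array([356.3,  12.9]), np.int32(1343)), (array([278.1, 158.1]), np.int32(111)), (array([370.1, 192.3]), np.int32(317)), (array([241.1, 214.5]), np.int32(715))]
expected handle (np.float64(371.1589405100938), np.float64(192.96454685394764)) foot top (np.float64(360.7087816991951), np.float64(226.1875443981472))
```

View pics/s6.png

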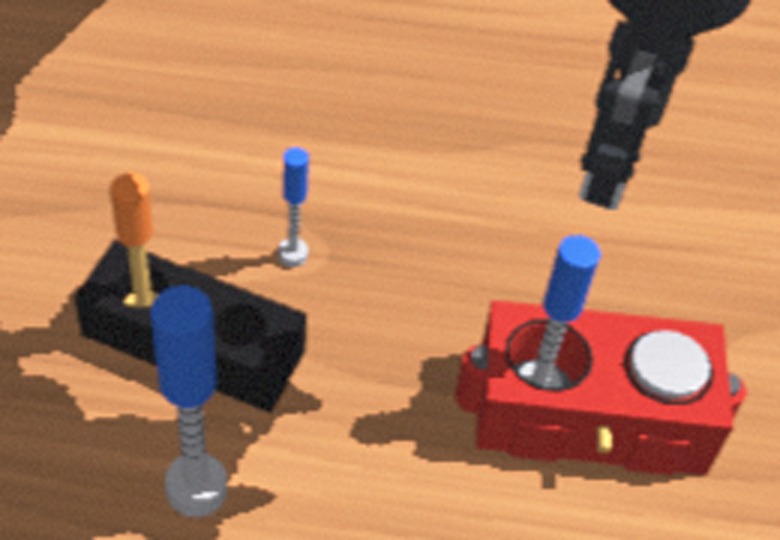

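The rod stands upright in the bore. Its handle is at px (370.1,192.3), against an expected (371.2,193.0) for an upright, seated rod. The driver and the other rods are where they were, and the gripper is clear.

```bash
python3 -c "
from station import *
print(job_done())"
```

```text
the job is handed in; nothing more can be done
None
```

The depth rod with the blue handle is standing upright on the bottom of the red caliper's empty bore, and the job is handed in at about 15 s of the 48 s allowed.

- **Rod chosen:** three blue-handled rods were in view. I took the middle-sized one from the rack, next to the orange driver.
- **Seating:** the foot touched down at the height predicted for the bore floor (TCP z 0.1318 m).
- **Hold:** it stayed on the bottom from about 7.2 s to 12.8 s. A first hold of about 2.7 s settled at only about 7 N, so I pressed harder and held again for 2 s at about 28 N.
- **Release and last checks:** I opened the gripper gently and raised it straight up clear of the rod. In the last picture the handle is within about 1 px of where an upright, seated rod should show. The driver is still in the rack, the other two rods and the piston look undisturbed, and the wrist force is near zero.

No check failed. The largest wrist force I read was about 29 N.

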